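# Nip a bearing in the fixture with the inner of two concentric knobs

### The arm

A 6-joint arm with a two-finger parallel gripper is mounted at the origin on a cart in front of the work surface, level with it; the furniture and walls round the work are solid. World frame = base frame: x ahead of the robot, y to its left, z up, the work surface at z = 0. Lengths are in m, angles in rad, forces in N, time in s.
With the tool pointing down it reaches from about 0.325 to 0.875 m from the base axis. Payload 4.4 kg.
Tool frame: the origin (TCP) lies between the finger pads; the fingertips stand 25 mm ahead of it and the grasp point (between the pads) lies 6 mm ahead of it; z points along the fingers, y is the line along which they close (so a half turn about z gives the same grasp; the last joint's range is limited). The gripper opens to 85 mm and grips with 20 to 120 N. Pads are 22 mm wide; open, the fingers measure 114 mm over their backs; the gripper's body (76 mm by 85 mm) begins 54 mm behind the grasp point. The pads swing forward as they close: fully open they stand 13 mm farther back than shut.
Start: joints at [-1.472, 0.207, 1.542, -0, 1.393, -0.15], TCP at [0.142, -0.557, 0.256] pointing down, gripper open.
Joint ranges: [-2.73, 2.73], [-0.86, 2.22], [0.23, 2.46], [-1.11, 4.25], [0.08, 2.63], [-2.82, 2.82]. Speed limits (rad/s): [2.79, 2.79, 3.14, 3.14, 3.14, 3.14].

### API

Orientations are given as a unit quaternion [x, y, z, w].
In Python, from plant import state, eyes, bot gives the robot as it stands.
- The arm moves only by the tool drive_tool, never from a script. Its argument "series" is a list of rows, each an object of numbers: "dx", "dy", "dz": the shift along the tool's x, y, z each as a share of 200 mm, from -1 to 1; "wx", "wy", "wz": the turn, a rotation vector about the tool's x, y, z each as a share of 360 degrees, from -1 to 1. A call has 1 to 8 rows; each row shifts and turns the commanded pose from where the row before left it, along the tool's axes as they then stand; what a row does not reach is not made up. A row lasts 1/10 s, in which the tool goes at most 50 mm and 8.59 degrees, less where a joint would pass 70% of its speed; a pose out of reach is approached as far as the arm can. A call with a number of a shift or a turn outside -1 to 1 is refused whole. A call with a gripper value outside its range is refused whole. "jaw" is the closure, from 0 (fully open) to 1 (shut), set as the call begins (left out, the last holds). The fingers move at their own pace and stop on an object; "force" is the grip in N (left out, the last holds). Time passes only in rows, so rows that do not move let the fingers close. It gives the time, the measured TCP pose, the force, the opening and the grip force at its end, in the units of the state.
- state(): the state, without advancing time (a new reading comes with each control period).
- eyes.read_camera(name): name is "scene" or "side" or "wrist"; returns the picture (420x560x3 uint8, red, green, blue); there is no depth.
- eyes.get_calibration(name): a dict with "K" (3x3 intrinsics, pixels), "dist_coeffs" ([k1, k2, p1, p2, k3] as OpenCV has them; the pictures are not rectified), "extrinsics" (4x4, takes a point from world to camera coordinates). Camera axes: x right, y up, looking along -z (the intrinsics and any distortion apply to the point x, -y, -z); pixel columns grow to the right and rows downward; lengths in m; the calibration is good to about 2 mm. A picture is of the moment at which its call begins: read the wrist's pose just before it. get_calibration takes no time and is no camera call; for the wrist camera it gives the pose at the moment of the call.
- bot.hand_in(): hands the job in; it is judged then, once.
The state is a dict: "time_s": time; "q": joint angles; "dq": joint speeds; "joint_torque": joint torques, N m; "eef_pos": TCP position; "eef_rot": TCP orientation; "ft_force": force on the tool from outside, world axes, zero at the start; "wrist_torque": the same for the moment, N m; "finger_gap": finger opening in m; "grip_force": force on a finger pad.
Only numpy, scipy, OpenCV 4.12 (cv2) and the standard library are available. Lean on these libraries where they do the work, as an engineer would, in place of code of your own. Each camera call takes 0.05 s, during which the arm holds its last target. There are 200 camera calls.

### The job

Lay the loose bearing flat in the clamping fixture, between the sliding jaw and the V-shaped fence, and let go of it. Then turn only the small inner knob clockwise until the jaw, whose shank first slips back a little, presses the bearing firmly against the fence, and stop by feel once it is held with about 18 N: under 8 N is loose, more than 30 N at any time damages the race. The large outer knob under it holds the size setting and must not be turned; leave the other things on the table alone.

Things in the scene. Friction and masses are not known exactly. Their poses are not given: they have to be found in the camera images.
- bearing: the only bearing lying loose on the bare table top: plain steel ring, outside diameter 29, hole about 17, 10 mm high, 28 g. Origin at the centre of its underside, z up.
- bearing_center (a point): the centre of that bearing, 5 mm above its underside. Grasp across the outside.
- fixture: clamping fixture, fixed to the table: flat aluminium base plate 100 (x) x 216 (y) x 12 mm; the bearing is laid on its top, 12 mm above the table. Origin at the centre of the plate's underside; its y axis is the clamping direction, from jaw to fence. At y = -55 mm stands a grey housing, 72 x 76 mm, top 54 mm above the table, with two knobs on one upright axis.
- ram_mouth (a point): point on the housing where the round ram comes out, 22 mm above the table. On the ram's end is a flat steel jaw, 22 mm wide, 18 mm high, that advances in the fixture's +y as the inner knob turns clockwise. At the start it leaves 6 to 18 mm to spare for the bearing, differently each run; both sides of the bearing (in x) are open for fingers.
- clamp_axis (a point): point on the housing's bush, 5 mm over ram_mouth. How clamping feels: the jaw's shank is a push fit. After jaw, bearing and fence have met it first slides back into the ram by an unknown 1 to 3 mm against only 3 N, with nothing seen moving and the bearing not yet held. Then it bottoms, and the clamping force grows by 10 N per mm of feed, 80 N per rad of inner knob.
- fence: adjustable steel fence bolted on the plate (23 mm wide, 14 mm high, shallow V of 150 degrees facing the jaw along -y). It never moves in a run but is set differently from run to run. Origin at the plate's top, where the rim of a bearing seated in the V touches it; axes parallel to the fixture's.
- seat (a point): point fixed to the fence: where the centre of a bearing lies that is seated in the V (14.5 mm from the fence in -y, 17 mm above the table); axes parallel to the fixture's.
- inner_grip (a point): centre of the inner knob's grip, on the knob axis, 87 mm above the table: an upright black bar 32 mm long (along this point's x axis), 12 mm thick (along its y axis: grasp here), 19 mm high (from 77.5 to 96.5 mm above the table); turns with the knob.
- inner_knob (a joint): inner knob angle, rad, grows clockwise from above; 1 rad feeds the jaw 8 mm. Range -0.1 to 3.0; stays where left. The shank bottoms 1.15 to 2.45 rad after the start angle. Drag while turning 0.26 N m, plus 0.008 N m per N of clamping force (18 N: 0.14 N m). With the hand still after a step, part of the free drag stays (0.03 to 0.26 N m, by step size; equal steps, equal part) and the load adds 0.008 N m per N.
- outer_mark (a point): white mark on the outer knob's top, 25 mm from the knob axis. The outer knob is a black scalloped disc 60 mm in diameter whose top is 73.5 mm above the table, 4 mm under the inner bar; it turns very easily (0.03 N m), so nothing may rub on it.
- micrometer_mid (a point): micrometer lying on the table, 61 x 130 x 16 mm; leave alone. Point at its middle.
- marker_mid (a point): blue capped marker pen lying on the table, 137 mm long, 17 mm thick; leave alone. Point at its middle.
Not all that is in view belongs to the job. Leave any purple look-alike of the bearing alone.

How it is judged:
On the way:
1. the bearing lies flat on the plate between jaw and fence, let go (x of bearing_center in the frame of seat between -0.008 and 0.008 m and y of bearing_center in the frame of seat between -0.021 and 0.003 m and z of bearing_center in the frame of seat between -0.002 and 0.002 m and contact force between the fingers and bearing below 0.1 N), for 0.2 s.
At the end, for the whole second after the job is handed in: The bearing lies flat (within 0.1 rad and 2 mm in height) in the V of the fence, its centre within 4 mm sideways and 3 mm along the clamping direction of the seat; the jaw presses it on the fence with 8 to 30 N; all is at rest; the outer knob's mark is within 4 mm of where it was (x of bearing_center in the frame of seat between -0.004 and 0.004 m and y of bearing_center in the frame of seat between -0.003 and 0.003 m and z of bearing_center in the frame of seat between -0.002 and 0.002 m and angle between bearing_center's own z axis and vertical below 0.1 rad and contact force between bearing and fence between 8 and 30 N and velocity of joint inner_knob between -0.02 and 0.02 rad/s and linear speed of bearing below 0.01 m/s and distance of outer_mark from where it was at the start of the episode below 0.004 m and contact force between the fingers and bearing below 0.1 N); the robot touches nothing.
It fails at once if the bearing is pressed on the fence with more than 30 N (contact force between bearing and fence above 30 N).
It fails at once if the outer knob is turned (its mark moves more than 4 mm) (distance of outer_mark from where it was at the start of the episode above 0.004 m).
It fails at once if the micrometer or the marker is pushed more than 20 mm (distance of any of micrometer_mid, marker_mid from where it was at the start of the episode above 0.02 m).
It also fails if it takes over 72 s, if anything falls off the work surface, if the arm or the gripper's body presses on something with over 40 N, if the wrist force passes 120 N, or if a joint passes its speed limit or range.

## Working session

There is one attempt and no reset: what is moved stays moved. The work goes in short steps, Python scripts to look and compute and a tool call to move; the robot and the scene stay as the last step left them, time stands still between calls to the robot, and variables do not carry over. Pictures are saved under pics/ and viewed, at most 10 in all, crops included, and the job is handed in when it is done.

Besides the shell and the picture viewer there is one more tool, called after "Request:" by a JSON object that holds its "api" and its "payload". drive_tool: Moves the arm, as the interface text tells. Its arguments: {"type":"object","properties":{"series":{"type":"array","items":{"type":"object","properties":{"dx":{"type":"number"},"dy":{"type":"number"},"dz":{"type":"number"},"wx":{"type":"number"},"wy":{"type":"number"},"wz":{"type":"number"}}}},"jaw":{"type":"number"},"force":{"type":"number"}},"required":["series"]}

```bash
mkdir -p pics
python3 - <<'E'
from plant import state, eyes, bot
import cv2
for n in ("scene","side"):
    im=eyes.read_camera(n); cv2.imwrite(f"pics/{n}0.png",im[:,:,::-1])
    c=eyes.get_calibration(n); print(n,c)
s=state();print({k:s[k] for k in("time_s","eef_pos","eef_rot","finger_gap","ft_force","wrist_torque")})
E
```

```text
scene {'K': array([[471.5069886 ,   0.        , 286.79489341],
       [  0.        , 471.5069886 , 214.63305204],
       [  0.        ,   0.        ,   1.        ]]), 'dist_coeffs': array([-0.13351267,  0.        ,  0.        ,  0.        ,  0.        ]), 'extrinsics': array([[-0.79792174, -0.60261599, -0.01322387,  0.31271474],
       [ 0.31748633, -0.43882906,  0.84061375, -0.30942151],
       [-0.5123703 ,  0.66654559,  0.54147359, -0.76750688],
       [ 0.        ,  0.        ,  0.        ,  1.        ]])}
side {'K': array([[531.17300481,   0.        , 267.8512953 ],
       [  0.        , 531.17300481, 205.60830271],
       [  0.        ,   0.        ,   1.        ]]), 'dist_coeffs': array([-0.00108069,  0.        ,  0.        ,  0.        ,  0.        ]), 'extrinsics': array([[-0.88910291, -0.45743828, -0.01569223,  0.36003519],
       [ 0.22868675, -0.47366443,  0.85049655, -0.27271383],
       [-0.39648252,  0.75259035,  0.5257465 , -0.85025253],
       [ 0.        ,  0.        ,  0.        ,  1.        ]])}
{'time_s': 0.1, 'eef_pos': array([ 0.14150307, -0.55664658,  0.25521902]), 'eef_rot': array([ 9.92271337e-01,  1.24082523e-01,  3.13977660e-05, -1.05823758e-03]), 'finger_gap': 0.0852678410426814, 'ft_force': array([-0.19610768,  0.17443221,  0.3256943 ]), 'wrist_torque': array([0.01226334, 0.05121221, 0.03506179])}
```

View pics/scene0.png

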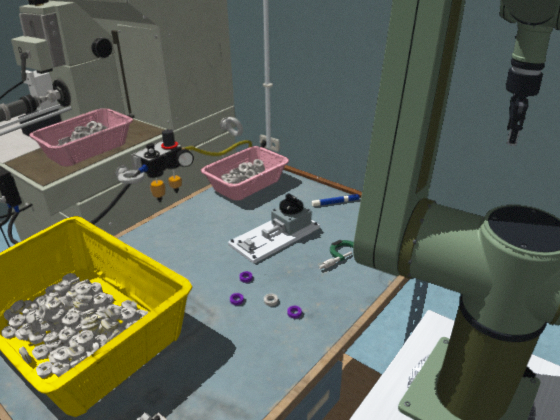

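View pics/side0.png

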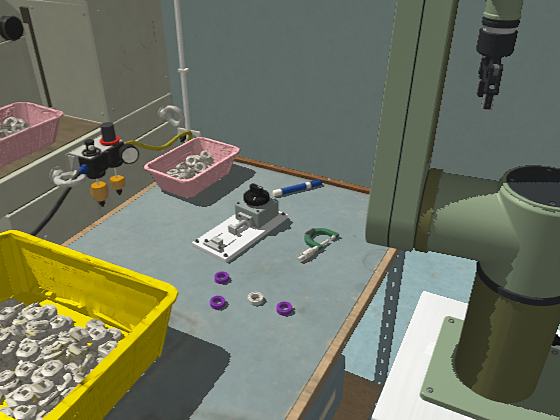

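The scene view shows the loose steel bearing at (271,300), purple rings around it, the fixture plate from (229,241) to (320,228) and the knob at (291,203). In the side view the bearing is at (256,298) and the knob at (257,192).

```bash
cat > h.py <<'E'
import numpy as np, cv2
from scipy.spatial.transform import Rotation as R
from plant import state, eyes, bot
F=np.diag([1,-1,-1.])
def ray(c,uv):
    E=c["extrinsics"]; p=cv2.undistortPoints(np.array([[uv]],float),c["K"],c["dist_coeffs"])[0,0]
    d=E[:3,:3].T@F@np.array([p[0],p[1],1]); return -E[:3,:3].T@E[:3,3], d
def onz(c,uv,z):
    o,d=ray(c,uv); return (o+d*(z-o[2])/d[2]).round(4)
def proj(c,P):
    E=c["extrinsics"]; q=(np.atleast_2d(P)@E[:3,:3].T+E[:3,3])@F
    return cv2.projectPoints(q,np.zeros(3),np.zeros(3),c["K"],c["dist_coeffs"])[0][:,0]
def tri(rs):
    A=0;b=0
    for o,d in rs:
        d=d/np.linalg.norm(d);M=np.eye(3)-np.outer(d,d);A=A+M;b=b+M@o
    return np.linalg.solve(A,b)
def tool(dp,s=None):
    s=s or state(); return R.from_quat(s["eef_rot"]).inv().apply(dp)/0.2
def yaw(s=None):
    s=s or state(); x=R.from_quat(s["eef_rot"]).as_matrix(); return np.degrees(np.arctan2(x[1,1],x[0,1])) # dir of tool y
E
python3 - <<'E'
from h import *
c=eyes.get_calibration("scene");d=eyes.get_calibration("side")
print("bear",onz(c,(271,299.5),.005),onz(d,(256.5,298),.005))
for p in [(229,241),(250,259),(321,229)]: print("sc",onz(c,p,.012))
for p in [(193,242),(224,262),(290,214)]: print("sd",onz(d,p,.012))
print("knob",onz(c,(291,200),.0965),onz(d,(258,187),.0965))
print("marker",onz(c,(314,204),.01),onz(c,(358,197),.01),"mic",onz(c,(323,268),.01),onz(c,(350,243),.01))
w=eyes.get_calibration("wrist");print(w); E=w["extrinsics"];s=state();T=R.from_quat(s["eef_rot"]).as_matrix()
print("cam in tool",T.T@(-E[:3,:3].T@E[:3,3]-s["eef_pos"]),T.T@E[:3,:3].T, yaw())
E
```

```text
bear [0.4237 0.0122 0.005 ] [0.4246 0.0088 0.005 ]
sc [ 0.6288 -0.0819  0.012 ]
sc [ 0.5417 -0.0587  0.012 ]
sc [ 0.4774 -0.2551  0.012 ]
sd [ 0.6305 -0.0826  0.012 ]
sd [ 0.5329 -0.0517  0.012 ]
sd [ 0.4887 -0.2767  0.012 ]
knob [ 0.5374 -0.2115  0.0965] [ 0.5449 -0.2272  0.0965]
marker [ 0.5606 -0.3462  0.01  ] [ 0.4823 -0.4489  0.01  ] mic [ 0.3902 -0.1321  0.01  ] [ 0.3897 -0.2489  0.01  ]
{'K': array([[323.70098633,   0.        , 278.18855253],
       [  0.        , 323.70098633, 216.08866833],
       [  0.        ,   0.        ,   1.        ]]), 'dist_coeffs': array([-0.07617963,  0.        ,  0.        ,  0.        ,  0.        ]), 'extrinsics': array([[ 0.24571647, -0.96933935, -0.00215219, -0.57453375],
       [ 0.92948589,  0.23624302, -0.28327587,  0.03653025],
       [ 0.27509889,  0.06760511,  0.95903605, -0.37992973],
       [ 0.        ,  0.        ,  0.        ,  1.        ]])}
cam in tool [ 0.07224186  0.00078056 -0.11823734] [[-5.47468510e-04  9.58946370e-01  2.83586954e-01]
 [ 9.99999848e-01  5.08066538e-04  2.12491668e-04]
 [ 5.96870718e-05  2.83587027e-01 -9.58946502e-01]] -75.744421022764
```

```bash
cat >> h.py <<'E'
def plan(pos,yd=None,n=8):
    "rows (dx,dy,dz,wz) to bring TCP to pos with tool y at yaw yd deg (mod 180), n rows"
    s=state(); p=s["eef_pos"]; y=yaw(s); t=0 if yd is None else (yd-y+90)%180-90
    st=(np.array(pos)-p)/n; a=t/n
    print("per row mm",np.linalg.norm(st)*1e3,"deg",a)
    for i in range(n):
        b=np.radians(y+a*i); Y=np.array([np.cos(b),np.sin(b),0]);Z=np.array([0,0,-1]);X=np.cross(Y,Z)
        print((np.array([X@st,Y@st,Z@st])/.2).round(4), round(-a/360,5))
def show():
    s=state(); print("t",round(s["time_s"],2),"pos",s["eef_pos"].round(4),"yaw",round(yaw(s),2),"z",R.from_quat(s["eef_rot"]).as_matrix()[:,2].round(3),"gap",round(s["finger_gap"],4),"q",s["q"].round(2),"F",s["ft_force"].round(2),"M",s["wrist_torque"].round(3))
E
python3 -c "
from h import *
plan([.49,-.09,.255],-16,14)"
```

```text
per row mm 41.6011912565455 deg 4.267458644483144
[ 1.617e-01 -1.309e-01  1.000e-04] -0.01185
[ 1.710e-01 -1.185e-01  1.000e-04] -0.01185
[ 1.793e-01 -1.054e-01  1.000e-04] -0.01185
[ 1.867e-01 -9.180e-02  1.000e-04] -0.01185
[ 1.93e-01 -7.77e-02  1.00e-04] -0.01185
[ 1.982e-01 -6.310e-02  1.000e-04] -0.01185
[ 2.024e-01 -4.820e-02  1.000e-04] -0.01185
[ 2.054e-01 -3.300e-02  1.000e-04] -0.01185
[ 2.073e-01 -1.760e-02  1.000e-04] -0.01185
[ 2.08e-01 -2.10e-03  1.00e-04] -0.01185
[2.076e-01 1.340e-02 1.000e-04] -0.01185
[2.06e-01 2.88e-02 1.00e-04] -0.01185
[2.033e-01 4.400e-02 1.000e-04] -0.01185
[1.995e-01 5.900e-02 1.000e-04] -0.01185
```

Request:
{"api": "drive_tool", "payload": {"series": [{"dx": 0.162,"dy": -0.131,"wz": -0.0119},{"dx": 0.171,"dy": -0.118,"wz": -0.0119},{"dx": 0.179,"dy": -0.105,"wz": -0.0119},{"dx": 0.187,"dy": -0.092,"wz": -0.0119},{"dx": 0.193,"dy": -0.078,"wz": -0.0119},{"dx": 0.198,"dy": -0.063,"wz": -0.0119},{"dx": 0.202,"dy": -0.048,"wz": -0.0119}], "jaw": 0, "force": 40}}

```text
invalid input
```

Request:
{"api": "drive_tool", "payload": {"series": [{"dx": 0.205,"dy": -0.033,"wz": -0.0119},{"dx": 0.207,"dy": -0.018,"wz": -0.0119},{"dx": 0.208,"dy": -0.002,"wz": -0.0119},{"dx": 0.208,"dy": 0.013,"wz": -0.0119},{"dx": 0.206,"dy": 0.029,"wz": -0.0119},{"dx": 0.203,"dy": 0.044,"wz": -0.0119},{"dx": 0.2,"dy": 0.059,"wz": -0.0119},{"dx": 0}]}}

```text
invalid input
```

Run:
```python
from h import *
show(); c=eyes.get_calibration("wrist"); im=eyes.read_camera("wrist")
cv2.imwrite("pics/w1.png",im[:,:,::-1]); np.save("w1.npy",c["extrinsics"]); show()
```

```text
t 0.1 pos [ 0.1415 -0.5566  0.2552] yaw -75.74 z [-0.     0.002 -1.   ] gap 0.0853 q [-1.47  0.21  1.54  0.    1.39 -0.15] F [-0.2   0.17  0.33] M [0.012 0.051 0.035]
t 0.15 pos [ 0.1415 -0.5567  0.2554] yaw -75.75 z [-0.     0.002 -1.   ] gap 0.0854 q [-1.47  0.21  1.54 -0.    1.39 -0.15] F [-0.06  0.54 -0.23] M [ 0.019 -0.029  0.031]
```

View pics/w1.png

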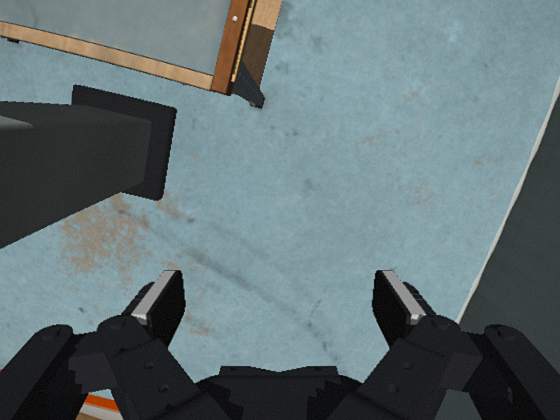

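The move was refused, so this view (bare floor, table edge at the upper left, fingers at the bottom) is of no use. I'll retry with all six fields in each row.

Request:
{"api": "drive_tool", "payload": {"series": [{"dx": 0.162,"dy": -0.131,"dz": 0,"wx": 0,"wy": 0,"wz": -0.0119},{"dx": 0.171,"dy": -0.118,"dz": 0,"wx": 0,"wy": 0,"wz": -0.0119},{"dx": 0.179,"dy": -0.105,"dz": 0,"wx": 0,"wy": 0,"wz": -0.0119},{"dx": 0.187,"dy": -0.092,"dz": 0,"wx": 0,"wy": 0,"wz": -0.0119},{"dx": 0.193,"dy": -0.078,"dz": 0,"wx": 0,"wy": 0,"wz": -0.0119},{"dx": 0.198,"dy": -0.063,"dz": 0,"wx": 0,"wy": 0,"wz": -0.0119},{"dx": 0.202,"dy": -0.048,"dz": 0,"wx": 0,"wy": 0,"wz": -0.0119}], "jaw": 0, "force": 40}}

```text
time_s: 0.85
eef_pos: [0.3162, -0.3223, 0.2561]
eef_rot: [0.926, 0.378, 0.0, -0.0]
ft_force: [0.5, -0.6, -0.6]
finger_gap: 0.0855
grip_force: 0.0
```

Request:
{"api": "drive_tool", "payload": {"series": [{"dx": 0.205,"dy": -0.033,"dz": 0,"wx": 0,"wy": 0,"wz": -0.0119},{"dx": 0.207,"dy": -0.018,"dz": 0,"wx": 0,"wy": 0,"wz": -0.0119},{"dx": 0.208,"dy": -0.002,"dz": 0,"wx": 0,"wy": 0,"wz": -0.0119},{"dx": 0.208,"dy": 0.013,"dz": 0,"wx": 0,"wy": 0,"wz": -0.0119},{"dx": 0.206,"dy": 0.029,"dz": 0,"wx": 0,"wy": 0,"wz": -0.0119},{"dx": 0.203,"dy": 0.044,"dz": 0,"wx": 0,"wy": 0,"wz": -0.0119},{"dx": 0.2,"dy": 0.059,"dz": 0,"wx": 0,"wy": 0,"wz": -0.0119},{"dx": 0,"dy": 0,"dz": 0,"wx": 0,"wy": 0,"wz": 0}]}}

```text
time_s: 1.65
eef_pos: [0.4909, -0.0862, 0.2561]
eef_rot: [0.795, 0.606, 0.001, -0.0]
ft_force: [-0.6, -0.0, -0.6]
finger_gap: 0.0853
grip_force: 0.0
```

Run:
```python
from h import *
c=eyes.get_calibration("wrist"); im=eyes.read_camera("wrist")
cv2.imwrite("pics/w2.png",im[:,:,::-1]); np.save("w2.npy",c["extrinsics"]); show()
```

```text
t 1.7 pos [ 0.4897 -0.0881  0.2559] yaw -15.53 z [-0.001  0.    -1.   ] gap 0.0849 q [-0.35  0.04  1.73 -0.    1.37 -0.08] F [-0.22 -0.04  0.38] M [-0.047  0.028  0.059]
```

View pics/w2.png

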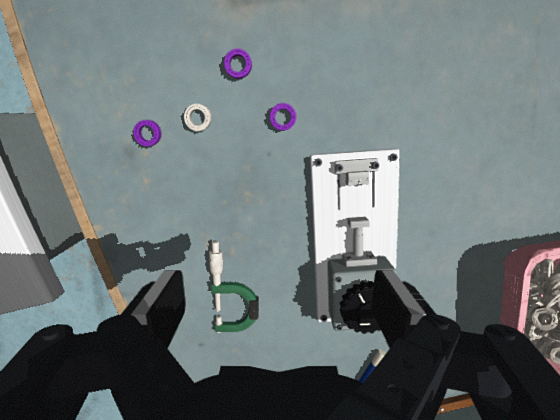

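The wrist view shows the steel bearing at (197,118) with purple rings at (146,133), (282,117) and (237,64). The plate's top corners are at (311,154) and (398,150), the fence is near (355,178), the jaw near (356,225) and the knob near (368,307), partly hidden.

Run:
```python
from h import *
im=cv2.imread("pics/w2.png"); cv2.imwrite("pics/w2c.png",cv2.resize(im[140:290,295:415],None,fx=4,fy=4,interpolation=cv2.INTER_CUBIC))
c=eyes.get_calibration("wrist"); c["extrinsics"]=np.load("w2.npy")
g=cv2.cvtColor(im,cv2.COLOR_BGR2GRAY)[98:138,175:219]; m=(g>165).astype('uint8'); 
k,_=max([(x,cv2.contourArea(x)) for x in cv2.findContours(m,cv2.RETR_EXTERNAL,2)[0]],key=lambda t:t[1]); e=cv2.minEnclosingCircle(k); print(e)
print("bearing",onz(c,(e[0][0]+175,e[0][1]+98),.01), onz(c,(197,118),.01))
print(onz(c,(311,154),.012),onz(c,(398.5,150),.012))
```

```text
((22.008195877075195, 18.516393661499023), 13.847198486328125)
bearing [0.4268 0.0115 0.01  ] [0.4263 0.01   0.01  ]
[ 0.5362 -0.0608  0.012 ] [ 0.632  -0.0819  0.012 ]
```

View pics/w2c.png

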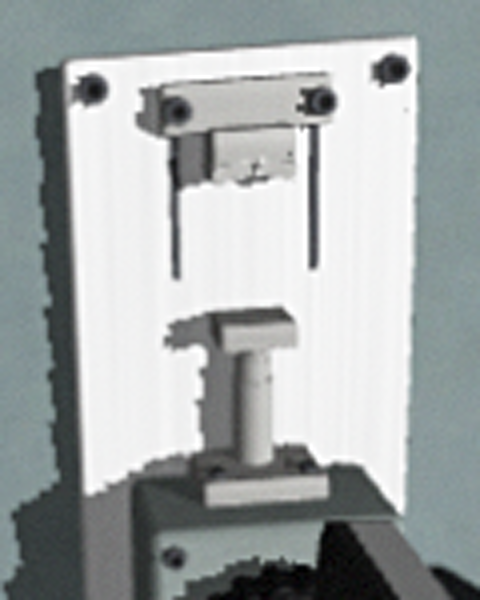

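The crop shows the plate with the fence's V front edge near crop (254,175), i.e. image (358,184), and the jaw face near crop (258,312), i.e. image (359,218). Fixture yaw is about -12.4°. Next is the bearing.

```bash
python3 -c "
from h import *
c=eyes.get_calibration('wrist'); c['extrinsics']=np.load('w2.npy')
print('plate left edge',onz(c,(311,154),.012),onz(c,(319,322),.012),'fence tips',onz(c,(295+53.2,140+46),.026),onz(c,(295+73.5,140+44.5),.026),'jawtop',onz(c,(295+54,140+77.5),.031),onz(c,(295+74.3,140+77),.031))
plan([.426,.011,.12],-12.4,5)"
```

```text
plate left edge [ 0.5362 -0.0608  0.012 ] [ 0.4952 -0.2734  0.012 ] fence tips [ 0.5663 -0.1036  0.026 ] [ 0.5884 -0.1078  0.026 ] jawtop [ 0.559  -0.1374  0.031 ] [ 0.5811 -0.1429  0.031 ]
per row mm 35.97272816564985 deg 0.6263384305884301
[ 0.0784 -0.0879  0.1359] -0.00174
[ 0.0794 -0.0871  0.1359] -0.00174
[ 0.0803 -0.0862  0.1359] -0.00174
[ 0.0813 -0.0853  0.1359] -0.00174
[ 0.0822 -0.0844  0.1359] -0.00174
```

Request:
{"api": "drive_tool", "payload": {"series": [{"dx": 0.079,"dy": -0.088,"dz": 0.136,"wx": 0,"wy": 0,"wz": -0.0025},{"dx": 0.08,"dy": -0.087,"dz": 0.136,"wx": 0,"wy": 0,"wz": -0.0025},{"dx": 0.081,"dy": -0.086,"dz": 0.136,"wx": 0,"wy": 0,"wz": -0.0025},{"dx": 0.082,"dy": -0.085,"dz": 0.136,"wx": 0,"wy": 0,"wz": -0.0025},{"dx": 0.083,"dy": -0.084,"dz": 0.136,"wx": 0,"wy": 0,"wz": -0.0025},{"dx": 0,"dy": 0,"dz": 0,"wx": 0,"wy": 0,"wz": 0},{"dx": 0,"dy": 0,"dz": 0,"wx": 0,"wy": 0,"wz": 0}], "jaw": 0.45}}

```text
time_s: 2.4
eef_pos: [0.4247, 0.0085, 0.1201]
eef_rot: [0.773, 0.634, -0.001, -0.0]
ft_force: [0.2, -0.5, 0.3]
finger_gap: 0.0467
grip_force: 0.0
```

Run:
```python
from h import *
show(); c=eyes.get_calibration("wrist"); im=eyes.read_camera("wrist")[:,:,::-1].copy()
uv=proj(c,[.426,.011,.01])[0]; print("expected",uv)
x,y=uv.astype(int); r=55
q=im[y-r:y+r,x-r:x+r]; h=cv2.cvtColor(q,cv2.COLOR_BGR2HSV); m=((h[...,2]>150)&(h[...,1]<50)).astype('uint8')
k=max(cv2.findContours(m,cv2.RETR_EXTERNAL,2)[0],key=cv2.contourArea); e=cv2.fitEllipse(k); print(e)
print(onz(c,(e[0][0]+x-r,e[0][1]+y-r),.01))
cv2.circle(im,(int(e[0][0]+x-r),int(e[0][1]+y-r)),2,(0,0,255),-1); cv2.imwrite("pics/w3.png",im)
```

```text
t 2.4 pos [0.4247 0.0085 0.1201] yaw -11.32 z [-0.001 -0.001 -1.   ] gap 0.0467 q [-0.18  0.06  2.02 -0.    1.06  0.01] F [ 0.17 -0.53  0.25] M [-0.035 -0.019  0.028]
expected [278.84128675 217.69761665]
((54.34637451171875, 30.595073699951172), (103.90703582763672, 335.4390869140625), 176.6611328125)
[0.4287 0.0297 0.01  ]
```

View pics/w3.png

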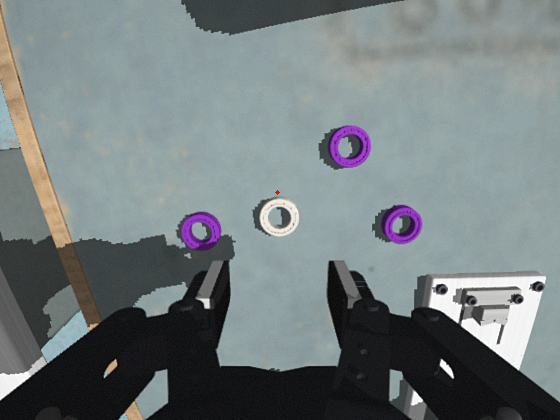

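The bearing is at (279.5,217), within 1 px of the prediction, and the purple rings are clear of the fingers. I'll descend and grasp.

Request:
{"api": "drive_tool", "payload": {"series": [{"dx": 0.0153,"dy": 0.005,"dz": 0.12,"wx": 0,"wy": 0,"wz": 0},{"dx": 0,"dy": 0,"dz": 0.15,"wx": 0,"wy": 0,"wz": 0},{"dx": 0,"dy": 0,"dz": 0.12,"wx": 0,"wy": 0,"wz": 0},{"dx": 0,"dy": 0,"dz": 0.075,"wx": 0,"wy": 0,"wz": 0},{"dx": 0,"dy": 0,"dz": 0,"wx": 0,"wy": 0,"wz": 0}]}}

```text
time_s: 2.95
eef_pos: [0.4273, 0.011, 0.0269]
eef_rot: [0.774, 0.634, -0.0, -0.0]
ft_force: [0.5, -0.3, 0.0]
finger_gap: 0.0468
grip_force: 0.0
```

Request:
{"api": "drive_tool", "payload": {"series": [{"dx": 0,"dy": 0,"dz": 0,"wx": 0,"wy": 0,"wz": 0},{"dx": 0,"dy": 0,"dz": 0,"wx": 0,"wy": 0,"wz": 0},{"dx": 0,"dy": 0,"dz": 0,"wx": 0,"wy": 0,"wz": 0},{"dx": 0,"dy": 0,"dz": 0,"wx": 0,"wy": 0,"wz": 0},{"dx": 0,"dy": 0,"dz": 0,"wx": 0,"wy": 0,"wz": 0}], "jaw": 1, "force": 30}}

```text
time_s: 3.45
eef_pos: [0.429, 0.0114, 0.029]
eef_rot: [0.773, 0.634, 0.001, 0.002]
ft_force: [-0.2, -1.7, 5.9]
finger_gap: 0.0265
grip_force: 30.2
```

Request:
{"api": "drive_tool", "payload": {"series": [{"dx": 0,"dy": 0,"dz": -0.02,"wx": 0,"wy": 0,"wz": 0},{"dx": 0,"dy": 0,"dz": -0.1,"wx": 0,"wy": 0,"wz": 0},{"dx": 0,"dy": 0,"dz": -0.2,"wx": 0,"wy": 0,"wz": 0},{"dx": 0,"dy": 0,"dz": -0.15,"wx": 0,"wy": 0,"wz": 0},{"dx": 0,"dy": 0,"dz": 0,"wx": 0,"wy": 0,"wz": 0},{"dx": 0,"dy": 0,"dz": 0,"wx": 0,"wy": 0,"wz": 0}]}}

```text
time_s: 4.05
eef_pos: [0.4268, 0.0123, 0.1218]
eef_rot: [0.773, 0.634, 0.0, 0.0]
ft_force: [-0.7, 0.3, -0.7]
finger_gap: 0.0263
grip_force: 29.7
```

Run:
```python
from h import *
show(); c=eyes.get_calibration("wrist"); im=eyes.read_camera("wrist")[:,:,::-1]
a=im[190:420,130:430]; np.save("w4.npy",c["extrinsics"]); cv2.imwrite("pics/w4full.png",im)
cv2.imwrite("pics/w4.png",cv2.resize(a,None,fx=2.5,fy=2.5,interpolation=cv2.INTER_CUBIC))
```

```text
t 4.05 pos [0.4268 0.0123 0.1218] yaw -11.26 z [ 0.001  0.    -1.   ] gap 0.0263 q [-0.17  0.06  2.02  0.    1.06  0.02] F [-0.69  0.27 -0.74] M [ 0.055 -0.046  0.067]
```

View pics/w4.png

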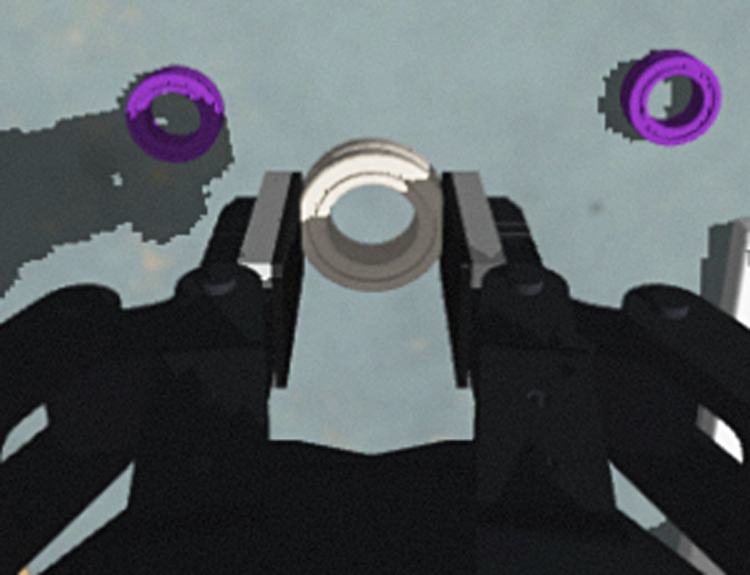

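The bearing is held level and centred between the pads, at image (279,276). I'll go above the fixture, keeping the fence in view.

Run:
```python
from h import *
s=state(); c=eyes.get_calibration("wrist"); c["extrinsics"]=np.load("w4.npy")
P=onz(c,(278.8,276),s["eef_pos"][2]-.023); print("ring-tcp in tool",tool(P-s["eef_pos"])*.2)
plan([.560,-.19,.165],-11.1,6)
```

```text
ring-tcp in tool [-0.0009793   0.00165317  0.02304677]
per row mm 41.15364760930784 deg 0.026388617681699127
[-0.1436  0.1426 -0.037 ] -7e-05
[-0.1437  0.1426 -0.037 ] -7e-05
[-0.1438  0.1425 -0.037 ] -7e-05
[-0.1438  0.1424 -0.037 ] -7e-05
[-0.1439  0.1424 -0.037 ] -7e-05
[-0.144   0.1423 -0.037 ] -7e-05
```

Request:
{"api": "drive_tool", "payload": {"series": [{"dx": -0.144,"dy": 0.142,"dz": -0.06,"wx": 0,"wy": 0,"wz": 0},{"dx": -0.144,"dy": 0.142,"dz": -0.06,"wx": 0,"wy": 0,"wz": 0},{"dx": -0.144,"dy": 0.142,"dz": -0.06,"wx": 0,"wy": 0,"wz": 0},{"dx": -0.144,"dy": 0.142,"dz": -0.04,"wx": 0,"wy": 0,"wz": 0},{"dx": -0.144,"dy": 0.142,"dz": 0,"wx": 0,"wy": 0,"wz": 0},{"dx": -0.144,"dy": 0.142,"dz": 0,"wx": 0,"wy": 0,"wz": 0},{"dx": 0,"dy": 0,"dz": 0,"wx": 0,"wy": 0,"wz": 0},{"dx": 0,"dy": 0,"dz": 0,"wx": 0,"wy": 0,"wz": 0}]}}

```text
time_s: 4.9
eef_pos: [0.5588, -0.1905, 0.1625]
eef_rot: [0.774, 0.634, -0.001, -0.003]
ft_force: [-0.8, 0.8, -0.8]
finger_gap: 0.0265
grip_force: 29.7
```

Run:
```python
from h import *
c=eyes.get_calibration("wrist"); im=eyes.read_camera("wrist")[:,:,::-1]
show(); np.save("w5.npy",c["extrinsics"]); cv2.imwrite("pics/w5full.png",im)
cv2.imwrite("pics/w5.png",cv2.resize(im[0:300,140:420],None,fx=2,fy=2,interpolation=cv2.INTER_CUBIC))
```

```text
t 4.95 pos [ 0.5585 -0.1896  0.1627] yaw -11.29 z [-0.005  0.003 -1.   ] gap 0.0264 q [-0.47  0.33  1.59  0.    1.23 -0.28] F [-0.6   1.63 -0.37] M [ 0.026 -0.055 -0.021]
```

View pics/w5.png

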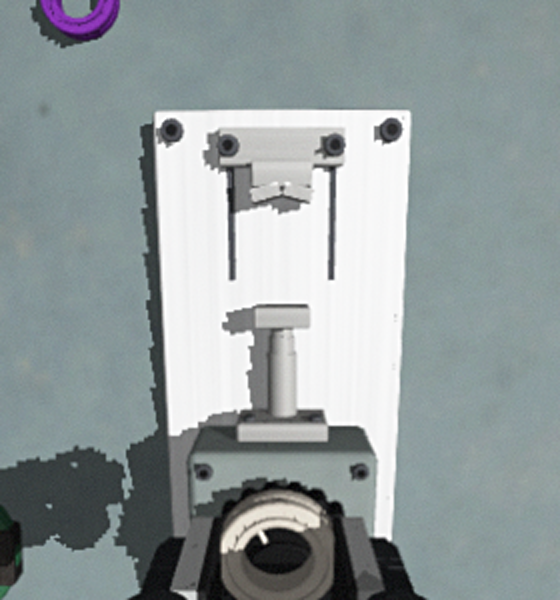

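This view (crop scale ×2) shows the fence's V apex at image (281,91.5), its tips at (265.5,95) and (296.5,95), the plate's far corners at (217,56) and (345.5,55.5), and the jaw's front top edge at (268..294.5,152.5). The knob is hidden behind the held bearing.

Run:
```python
from h import *
c=eyes.get_calibration("wrist"); c["extrinsics"]=np.load("w5.npy")
for n,p,z in [("apexT",(281,91.5),.026),("apexB",(281,98.5),.012),("tipL",(265.3,95),.026),("tipR",(296.5,95),.026),("cL",(217,56),.012),("cR",(345.5,55.5),.012),("sL",(226,64.5),.016),("sR",(336,64.5),.016),("jL",(268,152.5),.031),("jR",(294.5,152.5),.031),("ring",(278.5,279),.1627-.023),("L2",(228.5,267),.012),("L3",(219,90),.012),("ram0",(281,212),.026)]: print(n,onz(c,p,z))
w=eyes.get_calibration("wrist");E=w["extrinsics"];print("cam",-E[:3,:3].T@E[:3,3])
```

```text
apexT [ 0.5789 -0.0995  0.026 ]
apexB [ 0.5782 -0.1036  0.012 ]
tipL [ 0.5669 -0.0997  0.026 ]
tipR [ 0.5898 -0.1043  0.026 ]
cL [ 0.536  -0.0625  0.012 ]
cR [ 0.6332 -0.0817  0.012 ]
sL [ 0.5419 -0.0708  0.016 ]
sR [ 0.6241 -0.0874  0.016 ]
jL [ 0.5604 -0.1414  0.031 ]
jR [ 0.5802 -0.1454  0.031 ]
ring [ 0.5588 -0.1924  0.1397]
L2 [ 0.5029 -0.2365  0.012 ]
L3 [ 0.5316 -0.0874  0.012 ]
ram0 [ 0.5607 -0.191   0.026 ]
cam [ 0.57329761 -0.11983847  0.28112007]
```

Request:
{"api": "drive_tool", "payload": {"series": [{"dx": 0.182,"dy": 0.004,"dz": 0,"wx": 0,"wy": 0,"wz": 0},{"dx": 0.182,"dy": 0.004,"dz": 0,"wx": 0,"wy": 0,"wz": 0},{"dx": 0,"dy": 0,"dz": 0.15,"wx": 0,"wy": 0,"wz": 0},{"dx": 0,"dy": 0,"dz": 0.2,"wx": 0,"wy": 0,"wz": 0},{"dx": 0,"dy": 0,"dz": 0.15,"wx": 0,"wy": 0,"wz": 0},{"dx": 0,"dy": 0,"dz": 0,"wx": 0,"wy": 0,"wz": 0},{"dx": 0,"dy": 0,"dz": 0,"wx": 0,"wy": 0,"wz": 0}]}}

```text
time_s: 5.65
eef_pos: [0.5747, -0.1182, 0.0648]
eef_rot: [0.773, 0.635, -0.001, -0.001]
ft_force: [1.0, -0.2, 0.2]
finger_gap: 0.0263
grip_force: 29.7
```

```bash
python3 -c "
from h import *
show(); plan([.5743,-.1187,.0425],-11.2,2)"
```

```text
t 5.65 pos [ 0.5747 -0.1182  0.0648] yaw -11.2 z [-0.002  0.001 -1.   ] gap 0.0263 q [-0.35  0.45  1.65  0.    1.04 -0.15] F [ 1.03 -0.18  0.21] M [ 0.002 -0.024  0.   ]
per row mm 11.12956433035909 deg 0.0007998663957664576
[-0.0013 -0.0008  0.0556] -0.0
[-0.0013 -0.0008  0.0556] -0.0
```

Request:
{"api": "drive_tool", "payload": {"series": [{"dx": 0,"dy": 0,"dz": 0.055,"wx": 0,"wy": 0,"wz": 0},{"dx": 0,"dy": 0,"dz": 0.04,"wx": 0,"wy": 0,"wz": 0},{"dx": 0,"dy": 0,"dz": 0.02,"wx": 0,"wy": 0,"wz": 0},{"dx": 0,"dy": 0,"dz": 0,"wx": 0,"wy": 0,"wz": 0},{"dx": 0,"dy": 0,"dz": 0,"wx": 0,"wy": 0,"wz": 0}]}}

```text
time_s: 6.15
eef_pos: [0.5761, -0.1197, 0.0425]
eef_rot: [0.773, 0.634, 0.0, 0.0]
ft_force: [1.0, -0.5, 1.0]
finger_gap: 0.0262
grip_force: 29.7
```

Request:
{"api": "drive_tool", "payload": {"series": [{"dx": 0,"dy": 0,"dz": 0.004,"wx": 0,"wy": 0,"wz": 0},{"dx": 0,"dy": 0,"dz": 0,"wx": 0,"wy": 0,"wz": 0},{"dx": 0,"dy": 0,"dz": 0,"wx": 0,"wy": 0,"wz": 0}]}}

```text
time_s: 6.45
eef_pos: [0.5761, -0.1196, 0.0417]
eef_rot: [0.773, 0.634, 0.0, 0.0]
ft_force: [0.2, -0.0, -0.1]
finger_gap: 0.0267
grip_force: 29.7
```

Request:
{"api": "drive_tool", "payload": {"series": [{"dx": 0,"dy": 0,"dz": 0,"wx": 0,"wy": 0,"wz": 0},{"dx": 0,"dy": 0,"dz": 0,"wx": 0,"wy": 0,"wz": 0},{"dx": 0,"dy": 0,"dz": 0,"wx": 0,"wy": 0,"wz": 0},{"dx": 0,"dy": 0,"dz": 0,"wx": 0,"wy": 0,"wz": 0},{"dx": 0,"dy": 0,"dz": -0.1,"wx": 0,"wy": 0,"wz": 0},{"dx": 0,"dy": 0,"dz": -0.2,"wx": 0,"wy": 0,"wz": 0},{"dx": -0.1,"dy": 0,"dz": -0.2,"wx": 0,"wy": 0,"wz": 0},{"dx": -0.2,"dy": 0,"dz": -0.15,"wx": 0,"wy": 0,"wz": 0}], "jaw": 0.42}}

```text
time_s: 7.25
eef_pos: [0.5653, -0.177, 0.1741]
eef_rot: [0.772, 0.636, 0.001, 0.001]
ft_force: [0.4, -1.5, -0.8]
finger_gap: 0.0497
grip_force: 0.0
```

Request:
{"api": "drive_tool", "payload": {"series": [{"dx": -0.2,"dy": 0,"dz": 0,"wx": 0,"wy": 0,"wz": 0},{"dx": -0.2,"dy": 0,"dz": 0,"wx": 0,"wy": 0,"wz": 0},{"dx": -0.2,"dy": 0,"dz": 0,"wx": 0,"wy": 0,"wz": 0},{"dx": 0,"dy": 0,"dz": 0,"wx": 0,"wy": 0,"wz": 0},{"dx": 0,"dy": 0,"dz": 0,"wx": 0,"wy": 0,"wz": 0}], "jaw": 0}}

```text
time_s: 7.75
eef_pos: [0.5403, -0.2968, 0.1713]
eef_rot: [0.774, 0.633, 0.0, -0.0]
ft_force: [0.2, 1.4, -0.8]
finger_gap: 0.0855
grip_force: 0.0
```

Run:
```python
from h import *
c=eyes.get_calibration("wrist"); im=eyes.read_camera("wrist")[:,:,::-1]
show(); np.save("w6.npy",c["extrinsics"]); cv2.imwrite("pics/w6full.png",im)
u=proj(c,[[.553,-.232,.09],[.5759,-.115,.022]]); print(u)
y0=int(min(u[:,1].min()-70,150)); y0=max(y0,0)
cv2.imwrite("pics/w6.png",cv2.resize(im[y0:y0+300,140:420],None,fx=2,fy=2,interpolation=cv2.INTER_CUBIC)); print(y0)
```

```text
t 7.8 pos [ 0.5406 -0.2957  0.1712] yaw -11.3 z [-0.     0.001 -1.   ] gap 0.0849 q [-0.64  0.37  1.52  0.    1.26 -0.44] F [ 0.77 -0.89 -0.  ] M [-0.029 -0.019 -0.048]
[[276.95861108 130.44746488]
 [276.13213056 -36.86986594]]
0
```

View pics/w6.png

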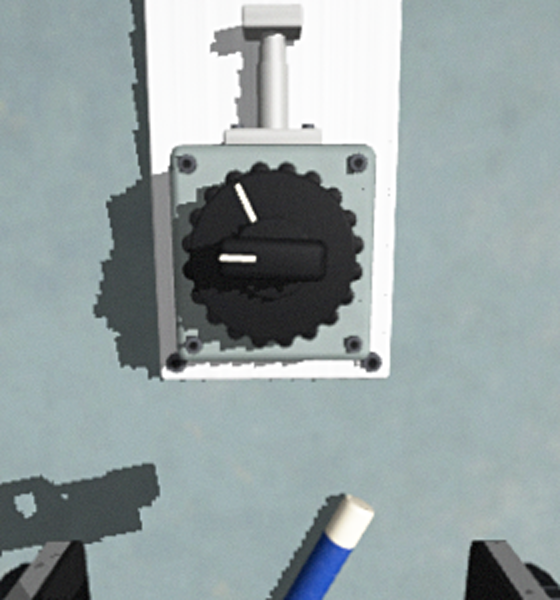

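The inner bar runs along image x, centred at image (276.5,129.5) from (249.5,129.5) to (303.5,129.5), and the outer knob's mark is near (262,101). The bar can be gripped once the tool is turned 90°. I'll compute the pose and check the bearing with numbers later.

Run:
```python
from h import *
c=eyes.get_calibration("wrist"); c["extrinsics"]=np.load("w6.npy")
a=[onz(c,p,.0965) for p in [(252,120.5),(302.5,119.5),(251,140),(302.5,139)]]; print(a, "ends",onz(c,(249.5,129.5),.0965),onz(c,(303.5,129.2),.0965))
for p in [(232,82),(319,81),(236.5,172),(316.5,171.5)]: print("housing screws",onz(c,p,.056))
for p in [(91/1+0,0)]: pass
s=state(); print(s["joint_torque"].round(3))
plan([.5535,-.2325,.171],79.6,11)
```

```text
[array([ 0.5401, -0.2235,  0.0965]), array([ 0.5687, -0.2287,  0.0965]), array([ 0.5371, -0.2341,  0.0965]), array([ 0.5667, -0.2395,  0.0965])] ends [ 0.5376 -0.2281  0.0965] [ 0.5683 -0.2342  0.0965]
housing screws [ 0.5292 -0.1951  0.056 ]
housing screws [ 0.5872 -0.2062  0.056 ]
housing screws [ 0.5181 -0.2558  0.056 ]
housing screws [ 0.575  -0.2669  0.056 ]
[-9.5900e-01 -4.3456e+01 -2.7741e+01 -6.6000e-02 -3.6000e-02 -1.0000e-03]
per row mm 5.869097926100439 deg -8.099617400657417
[0.0293 0.0001 0.0001] 0.0225
[ 0.0291 -0.004   0.0001] 0.0225
[ 0.0282 -0.0081  0.0001] 0.0225
[ 0.0268 -0.012   0.0001] 0.0225
[ 0.0248 -0.0156  0.0001] 0.0225
[ 0.0224 -0.019   0.0001] 0.0225
[ 0.0195 -0.0219  0.0001] 0.0225
[ 0.0162 -0.0245  0.0001] 0.0225
[ 0.0126 -0.0265  0.0001] 0.0225
[ 0.0088 -0.028   0.0001] 0.0225
[ 0.0047 -0.029   0.0001] 0.0225
```

Request:
{"api": "drive_tool", "payload": {"series": [{"dx": 0.164,"dy": -0.001,"dz": 0,"wx": 0,"wy": 0,"wz": 0},{"dx": 0.164,"dy": -0.001,"dz": 0,"wx": 0,"wy": 0,"wz": 0},{"dx": 0,"dy": 0,"dz": 0,"wx": 0,"wy": 0,"wz": -0.0229},{"dx": 0,"dy": 0,"dz": 0,"wx": 0,"wy": 0,"wz": -0.0229},{"dx": 0,"dy": 0,"dz": 0,"wx": 0,"wy": 0,"wz": -0.0229},{"dx": 0,"dy": 0,"dz": 0,"wx": 0,"wy": 0,"wz": -0.0229},{"dx": 0,"dy": 0,"dz": 0,"wx": 0,"wy": 0,"wz": -0.0229}], "jaw": 0.5}}

```text
time_s: 8.5
eef_pos: [0.5534, -0.2295, 0.1713]
eef_rot: [0.497, 0.868, 0.0, -0.0]
ft_force: [0.3, -0.5, -0.5]
finger_gap: 0.0424
grip_force: 0.0
```

Request:
{"api": "drive_tool", "payload": {"series": [{"dx": 0,"dy": 0,"dz": 0,"wx": 0,"wy": 0,"wz": -0.0229},{"dx": 0,"dy": 0,"dz": 0,"wx": 0,"wy": 0,"wz": -0.0229},{"dx": 0,"dy": 0,"dz": 0,"wx": 0,"wy": 0,"wz": -0.0229},{"dx": 0,"dy": 0,"dz": 0,"wx": 0,"wy": 0,"wz": -0.0229},{"dx": 0,"dy": 0,"dz": 0,"wx": 0,"wy": 0,"wz": -0.0229},{"dx": 0,"dy": 0,"dz": 0,"wx": 0,"wy": 0,"wz": -0.0229},{"dx": 0,"dy": 0,"dz": 0,"wx": 0,"wy": 0,"wz": 0},{"dx": 0,"dy": 0,"dz": 0,"wx": 0,"wy": 0,"wz": 0}]}}

```text
time_s: 9.3
eef_pos: [0.5533, -0.2304, 0.1714]
eef_rot: [0.093, 0.996, 0.0, -0.0]
ft_force: [-0.7, 0.1, -0.7]
finger_gap: 0.0426
grip_force: 0.0
```

Run:
```python
from h import *
for i in range(6):
    s=state(); print(s["wrist_torque"].round(3),s["joint_torque"][5].round(4),s["eef_pos"].round(4),round(yaw(s),2)); eyes.read_camera("wrist")
show(); plan([.553,-.2313,.109],79.4,3)
```

```text
[-0.064 -0.028  0.013] -0.0323 [ 0.5533 -0.2304  0.1714] 79.34
[ 0.006  0.029 -0.029] 0.0069 [ 0.5533 -0.2306  0.1714] 79.35
[-0.054 -0.009  0.01 ] 0.0142 [ 0.5533 -0.2309  0.1714] 79.36
[-0.    -0.02   0.035] 0.0134 [ 0.5533 -0.2311  0.1715] 79.37
[-0.04   0.044 -0.034] 0.011 [ 0.5532 -0.2313  0.1715] 79.37
[ 0.04  -0.025 -0.001] 0.0087 [ 0.5532 -0.2315  0.1715] 79.38
t 9.6 pos [ 0.5532 -0.2316  0.1715] yaw 79.38 z [-0.  0. -1.] gap 0.0426 q [-0.54  0.34  1.56  0.    1.24 -1.93] F [-0.03 -0.32 -0.37] M [-0.04  -0.047  0.007]
per row mm 20.823089390553598 deg 0.007369889100914406
[0.0004 0.0004 0.1041] -2e-05
[0.0004 0.0004 0.1041] -2e-05
[0.0004 0.0004 0.1041] -2e-05
```

Request:
{"api": "drive_tool", "payload": {"series": [{"dx": 0,"dy": 0,"dz": 0.12,"wx": 0,"wy": 0,"wz": 0},{"dx": 0,"dy": 0,"dz": 0.1,"wx": 0,"wy": 0,"wz": 0},{"dx": 0,"dy": 0,"dz": 0.06,"wx": 0,"wy": 0,"wz": 0},{"dx": 0,"dy": 0,"dz": 0.032,"wx": 0,"wy": 0,"wz": 0},{"dx": 0,"dy": 0,"dz": 0,"wx": 0,"wy": 0,"wz": 0},{"dx": 0,"dy": 0,"dz": 0,"wx": 0,"wy": 0,"wz": 0}]}}

```text
time_s: 10.2
eef_pos: [0.5537, -0.232, 0.1098]
eef_rot: [0.092, 0.996, -0.0, 0.001]
ft_force: [-0.8, 0.1, -0.0]
finger_gap: 0.0425
grip_force: 0.0
```

Request:
{"api": "drive_tool", "payload": {"series": [{"dx": 0,"dy": 0,"dz": 0,"wx": 0,"wy": 0,"wz": 0},{"dx": 0,"dy": 0,"dz": 0,"wx": 0,"wy": 0,"wz": 0},{"dx": 0,"dy": 0,"dz": 0,"wx": 0,"wy": 0,"wz": 0},{"dx": 0,"dy": 0,"dz": 0,"wx": 0,"wy": 0,"wz": 0},{"dx": 0,"dy": 0,"dz": 0,"wx": 0,"wy": 0,"wz": 0},{"dx": 0,"dy": 0,"dz": 0,"wx": 0,"wy": 0,"wz": 0}], "jaw": 1, "force": 80}}

```text
time_s: 10.8
eef_pos: [0.5541, -0.2308, 0.1105]
eef_rot: [0.092, 0.996, 0.001, 0.001]
ft_force: [0.0, 5.3, 4.6]
finger_gap: 0.0089
grip_force: 79.9
```

```bash
cat >> h.py <<'E'
def feel(n=6):
    a=[]
    for i in range(n):
        s=state(); a.append([s["joint_torque"][5],s["wrist_torque"][2],yaw(s)]); eyes.read_camera("wrist")
    a=np.array(a); print("tq6",a[:,0].round(4),"Mz",a[:,1].mean().round(4),"mean6",a[n//2:,0].mean().round(4),"yaw",a[-1,2].round(3)); show()
E
python3 -c "
from h import *
feel()"
```

```text
tq6 [-0.1317 -0.1318 -0.1318 -0.1317 -0.1318 -0.1318] Mz -0.1396 mean6 -0.1318 yaw 79.407
t 11.1 pos [ 0.5541 -0.2308  0.1105] yaw 79.41 z [ 0.002  0.001 -1.   ] gap 0.0095 q [-0.54  0.41  1.6   0.    1.13 -1.93] F [-0.05  4.67  6.25] M [ 0.742 -0.003 -0.115]
```

Request:
{"api": "drive_tool", "payload": {"series": [{"dx": 0,"dy": 0,"dz": 0,"wx": 0,"wy": 0,"wz": 0},{"dx": 0,"dy": 0,"dz": 0,"wx": 0,"wy": 0,"wz": 0},{"dx": 0,"dy": 0.006,"dz": -0.018,"wx": 0,"wy": 0,"wz": 0},{"dx": 0,"dy": 0,"dz": 0,"wx": 0,"wy": 0,"wz": 0},{"dx": 0,"dy": 0,"dz": 0,"wx": 0,"wy": 0,"wz": 0}], "jaw": 0.6}}

```text
time_s: 11.6
eef_pos: [0.5535, -0.2308, 0.1128]
eef_rot: [0.092, 0.996, -0.0, 0.0]
ft_force: [-0.4, 0.5, -0.4]
finger_gap: 0.0342
grip_force: 0.0
```

Request:
{"api": "drive_tool", "payload": {"series": [{"dx": 0,"dy": 0,"dz": 0,"wx": 0,"wy": 0,"wz": 0},{"dx": 0,"dy": 0,"dz": 0,"wx": 0,"wy": 0,"wz": 0},{"dx": 0,"dy": 0,"dz": 0,"wx": 0,"wy": 0,"wz": 0},{"dx": 0,"dy": 0,"dz": 0,"wx": 0,"wy": 0,"wz": 0},{"dx": 0,"dy": 0,"dz": 0,"wx": 0,"wy": 0,"wz": 0}], "jaw": 1, "force": 70}}

```text
time_s: 12.1
eef_pos: [0.5534, -0.2306, 0.1129]
eef_rot: [0.092, 0.996, -0.0, -0.0]
ft_force: [-1.2, 0.8, 1.9]
finger_gap: 0.0096
grip_force: 69.8
```

```bash
python3 -c "
from h import *
feel(3)"
```

```text
tq6 [-0.2254 -0.2275 -0.2285] Mz -0.2311 mean6 -0.228 yaw 79.403
t 12.25 pos [ 0.5534 -0.2305  0.1129] yaw 79.41 z [-0. -0. -1.] gap 0.0094 q [-0.54  0.41  1.6  -0.    1.13 -1.92] F [-1.86  1.41  2.4 ] M [ 0.06   0.222 -0.191]
```

Request:
{"api": "drive_tool", "payload": {"series": [{"dx": 0,"dy": 0,"dz": 0,"wx": 0,"wy": 0,"wz": 0.01},{"dx": 0,"dy": 0,"dz": 0,"wx": 0,"wy": 0,"wz": 0.015},{"dx": 0,"dy": 0,"dz": 0,"wx": 0,"wy": 0,"wz": 0.015},{"dx": 0,"dy": 0,"dz": 0,"wx": 0,"wy": 0,"wz": 0.015},{"dx": 0,"dy": 0,"dz": 0,"wx": 0,"wy": 0,"wz": 0.015},{"dx": 0,"dy": 0,"dz": 0,"wx": 0,"wy": 0,"wz": 0.01},{"dx": 0,"dy": 0,"dz": 0,"wx": 0,"wy": 0,"wz": 0},{"dx": 0,"dy": 0,"dz": 0,"wx": 0,"wy": 0,"wz": 0}]}}

```text
time_s: 13.05
eef_pos: [0.5532, -0.231, 0.1128]
eef_rot: [0.336, 0.942, -0.001, -0.0]
ft_force: [-2.5, -2.2, 3.9]
finger_gap: 0.0094
grip_force: 69.9
```

Run:
```python
from h import *
feel(3)
c=eyes.get_calibration("wrist"); im=eyes.read_camera("wrist")[:,:,::-1]; cv2.imwrite("pics/w7.png",im); i2=eyes.read_camera("scene")[:,:,::-1]
cv2.imwrite("pics/m7.png",np.hstack([im[:,60:440][:, :],cv2.resize(i2[170:280,210:350],None,fx=3,fy=3,interpolation=cv2.INTER_CUBIC)[:420 if False else 330].repeat(1,0) if False else cv2.copyMakeBorder(cv2.resize(i2[170:280,210:350],None,fx=3,fy=3,interpolation=cv2.INTER_CUBIC),0,90,0,0,cv2.BORDER_CONSTANT)]))
```

```text
tq6 [0.0979 0.1124 0.1174] Mz 0.1108 mean6 0.1149 yaw 50.681
t 13.2 pos [ 0.5532 -0.2309  0.1129] yaw 50.67 z [-0.    -0.001 -1.   ] gap 0.0094 q [-0.54  0.41  1.6  -0.    1.13 -1.42] F [-3.36 -1.65  4.4 ] M [-0.364  0.633  0.153]
```

View pics/m7.png

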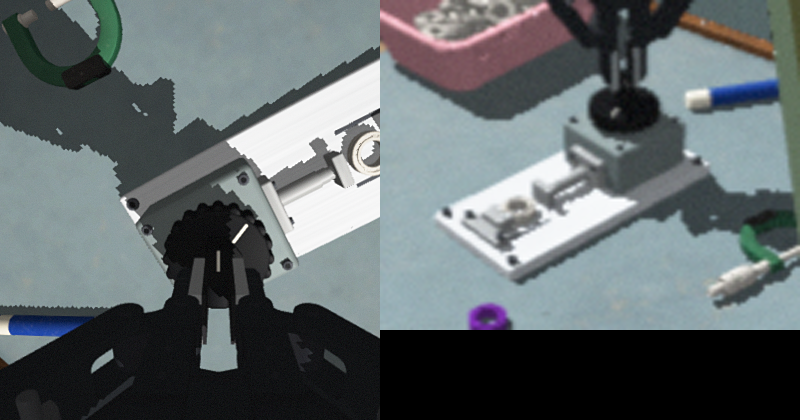

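The bearing lies flat in front of the fence with the jaw still short of it. In the wrist part the outer mark is near (239,234). I'll check that mark with numbers and continue turning.

Request:
{"api": "drive_tool", "payload": {"series": [{"dx": 0,"dy": 0,"dz": 0,"wx": 0,"wy": 0,"wz": 0.012},{"dx": 0,"dy": 0,"dz": 0,"wx": 0,"wy": 0,"wz": 0.016},{"dx": 0,"dy": 0,"dz": 0,"wx": 0,"wy": 0,"wz": 0.016},{"dx": 0,"dy": 0,"dz": 0,"wx": 0,"wy": 0,"wz": 0.016},{"dx": 0,"dy": 0,"dz": 0,"wx": 0,"wy": 0,"wz": 0.016},{"dx": 0,"dy": 0,"dz": 0,"wx": 0,"wy": 0,"wz": 0.016},{"dx": 0,"dy": 0,"dz": 0,"wx": 0,"wy": 0,"wz": 0.016},{"dx": 0,"dy": 0,"dz": 0,"wx": 0,"wy": 0,"wz": 0.012}]}}

```text
time_s: 14.1
eef_pos: [0.5525, -0.2313, 0.1128]
eef_rot: [0.661, 0.751, -0.001, -0.0]
ft_force: [-6.1, -4.0, 5.7]
finger_gap: 0.0093
grip_force: 70.2
```

```bash
cat >> h.py <<'E'
def mark():
    c=eyes.get_calibration("wrist"); a=dict(c); a["extrinsics"]=np.load("w6.npy")
    P=np.array([onz(a,(259,93),.0735),onz(a,(267,109),.0735)]); u=proj(c,P); im=eyes.read_camera("wrist")
    cen=u.mean(0).astype(int); x0,y0=cen-14; g=im[y0:y0+28,x0:x0+28].min(2)
    m=(g>150).astype('uint8'); n,_,st,ct=cv2.connectedComponentsWithStats(m)
    print("mark expect",u.mean(0).round(1),"found",[(ct[i]+[x0,y0]).round(1).tolist()+[int(st[i,4])] for i in range(1,n) if st[i,4]>5])
E
python3 - <<'E'
from h import *
feel(4); mark()
E
```

```text
tq6 [-0.2536  0.4191  0.3398  0.1119] Mz 0.1329 mean6 0.2258 yaw 7.424
t 14.3 pos [ 0.5526 -0.2313  0.1129] yaw 7.43 z [-0.002 -0.001 -1.   ] gap 0.0095 q [-0.54  0.41  1.6  -0.    1.14 -0.67] F [-5.71 -3.43  5.94] M [-0.626  1.012  0.011]
mark expect [273.7 226.7] found [[272.4, 224.0, 57]]
```

Request:
{"api": "drive_tool", "payload": {"series": [{"dx": 0,"dy": 0,"dz": 0,"wx": 0,"wy": 0,"wz": 0.008},{"dx": 0,"dy": 0,"dz": 0,"wx": 0,"wy": 0,"wz": 0},{"dx": 0,"dy": 0,"dz": 0,"wx": 0,"wy": 0,"wz": 0},{"dx": 0,"dy": 0,"dz": 0,"wx": 0,"wy": 0,"wz": 0},{"dx": 0,"dy": 0,"dz": 0,"wx": 0,"wy": 0,"wz": 0}]}}

```text
time_s: 14.85
eef_pos: [0.5525, -0.2313, 0.1128]
eef_rot: [0.678, 0.735, -0.001, -0.0]
ft_force: [-5.1, -3.1, 4.9]
finger_gap: 0.0094
grip_force: 70.2
```

```bash
python3 -c "
from h import *
feel(3)"
```

```text
tq6 [0.1148 0.1149 0.1149] Mz 0.0764 mean6 0.1149 yaw 4.563
t 15.0 pos [ 0.5525 -0.2313  0.1128] yaw 4.56 z [-0.002 -0.001 -1.   ] gap 0.0095 q [-0.54  0.41  1.6  -0.    1.14 -0.62] F [-5.36 -4.11  5.22] M [-0.612  1.048  0.153]
```

Request:
{"api": "drive_tool", "payload": {"series": [{"dx": 0,"dy": 0,"dz": 0,"wx": 0,"wy": 0,"wz": 0.008},{"dx": 0,"dy": 0,"dz": 0,"wx": 0,"wy": 0,"wz": 0},{"dx": 0,"dy": 0,"dz": 0,"wx": 0,"wy": 0,"wz": 0},{"dx": 0,"dy": 0,"dz": 0,"wx": 0,"wy": 0,"wz": 0},{"dx": 0,"dy": 0,"dz": 0,"wx": 0,"wy": 0,"wz": 0}]}}

```text
time_s: 15.5
eef_pos: [0.5524, -0.2313, 0.1128]
eef_rot: [0.697, 0.717, -0.001, -0.0]
ft_force: [-6.5, -3.4, 5.5]
finger_gap: 0.0092
grip_force: 70.2
```

```bash
python3 -c "
from h import *
feel(3)"
```

```text
tq6 [0.1165 0.1165 0.1166] Mz 0.1033 mean6 0.1165 yaw 1.684
t 15.65 pos [ 0.5524 -0.2313  0.1128] yaw 1.68 z [-0.002 -0.001 -1.   ] gap 0.0096 q [-0.54  0.41  1.6  -0.    1.14 -0.57] F [-5.84 -3.29  6.04] M [-0.649  0.982  0.142]
```

Request:
{"api": "drive_tool", "payload": {"series": [{"dx": 0,"dy": 0,"dz": 0,"wx": 0,"wy": 0,"wz": 0.008},{"dx": 0,"dy": 0,"dz": 0,"wx": 0,"wy": 0,"wz": 0},{"dx": 0,"dy": 0,"dz": 0,"wx": 0,"wy": 0,"wz": 0},{"dx": 0,"dy": 0,"dz": 0,"wx": 0,"wy": 0,"wz": 0},{"dx": 0,"dy": 0,"dz": 0,"wx": 0,"wy": 0,"wz": 0}]}}

```text
time_s: 16.15
eef_pos: [0.5524, -0.2313, 0.1128]
eef_rot: [0.714, 0.7, -0.001, -0.0]
ft_force: [-6.4, -3.6, 5.4]
finger_gap: 0.0095
grip_force: 70.2
```

```bash
python3 -c "
from h import *
feel(3)"
```

```text
tq6 [0.1163 0.1164 0.1165] Mz 0.1004 mean6 0.1164 yaw -1.197
t 16.3 pos [ 0.5524 -0.2313  0.1128] yaw -1.2 z [-0.002 -0.001 -1.   ] gap 0.0095 q [-0.54  0.41  1.6  -0.    1.14 -0.52] F [-5.08 -4.    5.81] M [-0.594  1.04   0.108]
```

Request:
{"api": "drive_tool", "payload": {"series": [{"dx": 0,"dy": 0,"dz": 0,"wx": 0,"wy": 0,"wz": 0.008},{"dx": 0,"dy": 0,"dz": 0,"wx": 0,"wy": 0,"wz": 0},{"dx": 0,"dy": 0,"dz": 0,"wx": 0,"wy": 0,"wz": 0},{"dx": 0,"dy": 0,"dz": 0,"wx": 0,"wy": 0,"wz": 0},{"dx": 0,"dy": 0,"dz": 0,"wx": 0,"wy": 0,"wz": 0}]}}

```text
time_s: 16.8
eef_pos: [0.5523, -0.2313, 0.1128]
eef_rot: [0.732, 0.682, -0.001, -0.0]
ft_force: [-5.9, -3.7, 5.9]
finger_gap: 0.0094
grip_force: 70.2
```

```bash
python3 -c "
from h import *
feel(2)"
```

```text
tq6 [0.1162 0.1163] Mz 0.1503 mean6 0.1163 yaw -4.077
t 16.9 pos [ 0.5523 -0.2313  0.1128] yaw -4.08 z [-0.002 -0.001 -1.   ] gap 0.0094 q [-0.54  0.41  1.6  -0.    1.14 -0.47] F [-6.47 -2.74  5.41] M [-0.633  1.099  0.134]
```

Request:
{"api": "drive_tool", "payload": {"series": [{"dx": 0,"dy": 0,"dz": 0,"wx": 0,"wy": 0,"wz": 0.008},{"dx": 0,"dy": 0,"dz": 0,"wx": 0,"wy": 0,"wz": 0},{"dx": 0,"dy": 0,"dz": 0,"wx": 0,"wy": 0,"wz": 0},{"dx": 0,"dy": 0,"dz": 0,"wx": 0,"wy": 0,"wz": 0},{"dx": 0,"dy": 0,"dz": 0,"wx": 0,"wy": 0,"wz": 0}]}}

```text
time_s: 17.4
eef_pos: [0.5523, -0.2313, 0.1128]
eef_rot: [0.749, 0.663, -0.001, -0.0]
ft_force: [-6.5, -3.8, 5.1]
finger_gap: 0.0095
grip_force: 70.2
```

```bash
python3 -c "
from h import *
feel(2)"
```

```text
tq6 [0.1173 0.1174] Mz 0.0808 mean6 0.1174 yaw -6.956
t 17.5 pos [ 0.5523 -0.2314  0.1128] yaw -6.96 z [-0.003 -0.001 -1.   ] gap 0.0092 q [-0.54  0.41  1.6  -0.    1.14 -0.42] F [-6.36 -3.97  5.97] M [-0.632  1.086  0.086]
```

Request:
{"api": "drive_tool", "payload": {"series": [{"dx": 0,"dy": 0,"dz": 0,"wx": 0,"wy": 0,"wz": 0.008},{"dx": 0,"dy": 0,"dz": 0,"wx": 0,"wy": 0,"wz": 0},{"dx": 0,"dy": 0,"dz": 0,"wx": 0,"wy": 0,"wz": 0},{"dx": 0,"dy": 0,"dz": 0,"wx": 0,"wy": 0,"wz": 0},{"dx": 0,"dy": 0,"dz": 0,"wx": 0,"wy": 0,"wz": 0}]}}

```text
time_s: 18.0
eef_pos: [0.5522, -0.2313, 0.1128]
eef_rot: [0.765, 0.644, -0.001, -0.0]
ft_force: [-6.6, -4.1, 5.4]
finger_gap: 0.0097
grip_force: 70.2
```

```bash
python3 -c "
from h import *
feel(2)"
```

```text
tq6 [0.1326 0.1327] Mz 0.1457 mean6 0.1327 yaw -9.833
t 18.1 pos [ 0.5522 -0.2313  0.1128] yaw -9.83 z [-0.003 -0.001 -1.   ] gap 0.0095 q [-0.54  0.41  1.6  -0.    1.14 -0.37] F [-7.04 -2.98  5.52] M [-0.649  1.103  0.115]
```

Request:
{"api": "drive_tool", "payload": {"series": [{"dx": 0,"dy": 0,"dz": 0,"wx": 0,"wy": 0,"wz": 0.008},{"dx": 0,"dy": 0,"dz": 0,"wx": 0,"wy": 0,"wz": 0},{"dx": 0,"dy": 0,"dz": 0,"wx": 0,"wy": 0,"wz": 0},{"dx": 0,"dy": 0,"dz": 0,"wx": 0,"wy": 0,"wz": 0},{"dx": 0,"dy": 0,"dz": 0,"wx": 0,"wy": 0,"wz": 0}]}}

```text
time_s: 18.6
eef_pos: [0.5522, -0.2313, 0.1128]
eef_rot: [0.781, 0.624, -0.001, -0.0]
ft_force: [-6.5, -3.5, 5.7]
finger_gap: 0.0094
grip_force: 70.2
```

```bash
python3 -c "
from h import *
feel(2)"
```

```text
tq6 [0.1387 0.1387] Mz 0.1233 mean6 0.1387 yaw -12.711
t 18.7 pos [ 0.5522 -0.2313  0.1128] yaw -12.71 z [-0.003 -0.001 -1.   ] gap 0.0099 q [-0.54  0.41  1.6  -0.    1.14 -0.32] F [-7.8  -3.38  5.21] M [-0.577  1.13   0.086]
```

Request:
{"api": "drive_tool", "payload": {"series": [{"dx": 0,"dy": 0,"dz": 0,"wx": 0,"wy": 0,"wz": 0.008},{"dx": 0,"dy": 0,"dz": 0,"wx": 0,"wy": 0,"wz": 0},{"dx": 0,"dy": 0,"dz": 0,"wx": 0,"wy": 0,"wz": 0},{"dx": 0,"dy": 0,"dz": 0,"wx": 0,"wy": 0,"wz": 0},{"dx": 0,"dy": 0,"dz": 0,"wx": 0,"wy": 0,"wz": 0}]}}

```text
time_s: 19.2
eef_pos: [0.5521, -0.2313, 0.1128]
eef_rot: [0.796, 0.605, -0.002, -0.0]
ft_force: [-7.7, -4.2, 5.5]
finger_gap: 0.0097
grip_force: 70.3
```

```bash
python3 -c "
from h import *
feel(2)"
```

```text
tq6 [0.1386 0.1387] Mz 0.0944 mean6 0.1387 yaw -15.589
t 19.3 pos [ 0.5522 -0.2313  0.1128] yaw -15.59 z [-0.003 -0.001 -1.   ] gap 0.0092 q [-0.54  0.41  1.6  -0.    1.14 -0.27] F [-6.97 -3.21  6.  ] M [-0.646  1.153  0.136]
```

Request:
{"api": "drive_tool", "payload": {"series": [{"dx": 0,"dy": 0,"dz": 0,"wx": 0,"wy": 0,"wz": 0.008},{"dx": 0,"dy": 0,"dz": 0,"wx": 0,"wy": 0,"wz": 0},{"dx": 0,"dy": 0,"dz": 0,"wx": 0,"wy": 0,"wz": 0},{"dx": 0,"dy": 0,"dz": 0,"wx": 0,"wy": 0,"wz": 0},{"dx": 0,"dy": 0,"dz": 0,"wx": 0,"wy": 0,"wz": 0}]}}

```text
time_s: 19.8
eef_pos: [0.5521, -0.2313, 0.1128]
eef_rot: [0.811, 0.584, -0.002, -0.0]
ft_force: [-7.2, -3.5, 5.6]
finger_gap: 0.0096
grip_force: 70.3
```

```bash
python3 -c "
from h import *
feel(2)"
```

```text
tq6 [0.1386 0.1386] Mz 0.1714 mean6 0.1386 yaw -18.47
t 19.9 pos [ 0.5521 -0.2313  0.1128] yaw -18.47 z [-0.003 -0.001 -1.   ] gap 0.0095 q [-0.54  0.41  1.6  -0.    1.14 -0.22] F [-7.08 -3.82  7.01] M [-0.586  1.214  0.156]
```

Request:
{"api": "drive_tool", "payload": {"series": [{"dx": 0,"dy": 0,"dz": 0,"wx": 0,"wy": 0,"wz": 0.008},{"dx": 0,"dy": 0,"dz": 0,"wx": 0,"wy": 0,"wz": 0},{"dx": 0,"dy": 0,"dz": 0,"wx": 0,"wy": 0,"wz": 0},{"dx": 0,"dy": 0,"dz": 0,"wx": 0,"wy": 0,"wz": 0},{"dx": 0,"dy": 0,"dz": 0,"wx": 0,"wy": 0,"wz": 0}]}}

```text
time_s: 20.4
eef_pos: [0.552, -0.2313, 0.1128]
eef_rot: [0.826, 0.564, -0.002, -0.0]
ft_force: [-7.7, -3.1, 5.7]
finger_gap: 0.0095
grip_force: 70.3
```

```bash
python3 -c "
from h import *
feel(2)"
```

```text
tq6 [0.1549 0.155 ] Mz 0.1552 mean6 0.155 yaw -21.345
t 20.5 pos [ 0.5521 -0.2313  0.1129] yaw -21.35 z [-0.003 -0.001 -1.   ] gap 0.0092 q [-0.54  0.41  1.6  -0.    1.14 -0.17] F [-7.09 -2.93  6.16] M [-0.579  1.16   0.184]
```

Request:
{"api": "drive_tool", "payload": {"series": [{"dx": 0,"dy": 0,"dz": 0,"wx": 0,"wy": 0,"wz": 0.008},{"dx": 0,"dy": 0,"dz": 0,"wx": 0,"wy": 0,"wz": 0},{"dx": 0,"dy": 0,"dz": 0,"wx": 0,"wy": 0,"wz": 0},{"dx": 0,"dy": 0,"dz": 0,"wx": 0,"wy": 0,"wz": 0},{"dx": 0,"dy": 0,"dz": 0,"wx": 0,"wy": 0,"wz": 0}]}}

```text
time_s: 21.0
eef_pos: [0.552, -0.2312, 0.1128]
eef_rot: [0.84, 0.543, -0.002, -0.0]
ft_force: [-6.9, -2.7, 6.6]
finger_gap: 0.0089
grip_force: 70.3
```

```bash
python3 -c "
from h import *
feel(2)"
```

```text
tq6 [0.176 0.176] Mz 0.1429 mean6 0.176 yaw -24.22
t 21.1 pos [ 0.552  -0.2313  0.1128] yaw -24.22 z [-0.003 -0.001 -1.   ] gap 0.0093 q [-0.54  0.41  1.6  -0.    1.14 -0.12] F [-6.44 -4.08  6.45] M [-0.615  1.198  0.127]
```

Request:
{"api": "drive_tool", "payload": {"series": [{"dx": 0,"dy": 0,"dz": 0,"wx": 0,"wy": 0,"wz": 0.008},{"dx": 0,"dy": 0,"dz": 0,"wx": 0,"wy": 0,"wz": 0},{"dx": 0,"dy": 0,"dz": 0,"wx": 0,"wy": 0,"wz": 0},{"dx": 0,"dy": 0,"dz": 0,"wx": 0,"wy": 0,"wz": 0},{"dx": 0,"dy": 0,"dz": 0,"wx": 0,"wy": 0,"wz": 0}]}}

```text
time_s: 21.6
eef_pos: [0.5519, -0.2312, 0.1128]
eef_rot: [0.853, 0.522, -0.002, -0.0]
ft_force: [-7.4, -3.4, 5.9]
finger_gap: 0.0093
grip_force: 70.3
```

```bash
python3 -c "
from h import *
feel(2)"
```

```text
tq6 [0.1977 0.1978] Mz 0.23 mean6 0.1978 yaw -27.098
t 21.7 pos [ 0.5519 -0.2312  0.1128] yaw -27.1 z [-0.003 -0.001 -1.   ] gap 0.0092 q [-0.54  0.41  1.6  -0.    1.14 -0.07] F [-7.5  -3.31  7.03] M [-0.568  1.289  0.236]
```

Request:
{"api": "drive_tool", "payload": {"series": [{"dx": 0,"dy": 0,"dz": 0,"wx": 0,"wy": 0,"wz": 0.008},{"dx": 0,"dy": 0,"dz": 0,"wx": 0,"wy": 0,"wz": 0},{"dx": 0,"dy": 0,"dz": 0,"wx": 0,"wy": 0,"wz": 0},{"dx": 0,"dy": 0,"dz": 0,"wx": 0,"wy": 0,"wz": 0},{"dx": 0,"dy": 0,"dz": 0,"wx": 0,"wy": 0,"wz": 0}]}}

```text
time_s: 22.2
eef_pos: [0.5519, -0.2312, 0.1128]
eef_rot: [0.866, 0.5, -0.002, -0.0]
ft_force: [-7.3, -3.8, 6.6]
finger_gap: 0.0095
grip_force: 70.4
```

```bash
python3 -c "
from h import *
feel(2)"
```

```text
tq6 [0.2199 0.22  ] Mz 0.1872 mean6 0.22 yaw -29.97
t 22.3 pos [ 0.5519 -0.2312  0.1128] yaw -29.97 z [-0.004 -0.001 -1.   ] gap 0.0094 q [-0.54  0.41  1.6  -0.    1.14 -0.02] F [-7.8  -3.66  6.74] M [-0.638  1.246  0.23 ]
```

Request:
{"api": "drive_tool", "payload": {"series": [{"dx": 0,"dy": 0,"dz": 0,"wx": 0,"wy": 0,"wz": 0.005},{"dx": 0,"dy": 0,"dz": 0,"wx": 0,"wy": 0,"wz": 0},{"dx": 0,"dy": 0,"dz": 0,"wx": 0,"wy": 0,"wz": 0},{"dx": 0,"dy": 0,"dz": 0,"wx": 0,"wy": 0,"wz": 0},{"dx": 0,"dy": 0,"dz": 0,"wx": 0,"wy": 0,"wz": 0}]}}

```text
time_s: 22.8
eef_pos: [0.5519, -0.2312, 0.1128]
eef_rot: [0.874, 0.487, -0.002, -0.0]
ft_force: [-6.6, -3.2, 6.8]
finger_gap: 0.0092
grip_force: 70.4
```

Request:
{"api": "drive_tool", "payload": {"series": [{"dx": 0,"dy": 0,"dz": 0,"wx": 0,"wy": 0,"wz": 0},{"dx": 0,"dy": 0,"dz": 0,"wx": 0,"wy": 0,"wz": 0},{"dx": 0,"dy": 0,"dz": 0,"wx": 0,"wy": 0,"wz": 0},{"dx": 0,"dy": 0,"dz": -0.05,"wx": 0,"wy": 0,"wz": 0},{"dx": 0,"dy": 0,"dz": -0.15,"wx": 0,"wy": 0,"wz": 0},{"dx": 0,"dy": 0,"dz": -0.2,"wx": 0,"wy": 0,"wz": 0},{"dx": 0,"dy": 0,"dz": 0,"wx": 0,"wy": 0,"wz": 0},{"dx": 0,"dy": 0,"dz": 0,"wx": 0,"wy": 0,"wz": 0}], "jaw": 0.55}}

```text
time_s: 23.6
eef_pos: [0.5547, -0.2309, 0.1951]
eef_rot: [0.874, 0.486, 0.001, 0.002]
ft_force: [0.1, 0.0, -0.4]
finger_gap: 0.038
grip_force: 0.0
```

Run:
```python
from h import *
show(); mark()
im=eyes.read_camera("wrist"); c=eyes.get_calibration("wrist"); uv=proj(c,[[.5759,-.115,.022]])[0]; print("seat px",uv)
# bar angle from white index mark on inner bar
u=proj(c,[[.553,-.2313,.0965]])[0]; print("bar ctr",u)
e=onz(c,uv,.022)
g=cv2.cvtColor(im,cv2.COLOR_RGB2GRAY); x,y=uv.astype(int); q=g[max(y-25,0):y+25,x-25:x+25]
h=cv2.HoughCircles(cv2.resize(q,None,fx=4,fy=4,interpolation=2),3,1.5,200,param1=150,param2=.3,minRadius=55,maxRadius=100)
if h is not None:
    h=h[0,0]; p=(h[0]/4+x-25,h[1]/4+max(y-25,0)); print("circle",p,h[2]/4,onz(c,p,.022))
cv2.imwrite("pics/w8.png",im[:,:,::-1])
```

```text
t 23.6 pos [ 0.5547 -0.2309  0.1951] yaw -31.81 z [ 0.004 -0.002 -1.   ] gap 0.038 q [-0.54  0.31  1.54  0.    1.28  0.02] F [ 0.1   0.03 -0.37] M [-0.034  0.005  0.037]
mark expect [256.4 202.3] found [[243.2, 189.6, 15], [255.1, 202.1, 35]]
seat px [228.5015015   74.42144813]
bar ctr [278.70061191 229.2693457 ]
circle (np.float64(230.9375), np.float64(77.6875)) 17.3125 [ 0.5762 -0.1183  0.022 ]
```

```bash
python3 -c "
from h import *
print(bot.hand_in())"
```

```text
the job is handed in; nothing more can be done
None
```

I laid the bearing in the fixture and clamped it against the fence at an estimated 14–20 N by feel. The outer knob's mark showed no movement beyond about 2 pixels. The job is handed in; no verdict came back.

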